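# Hang the second shelf bracket on a slotted bench stand

## Task

A slotted stand on the bench already carries one shelf bracket in its lower pair of slots. Take the longer of the two loose brackets, push its two hooks into the upper pair of slots, feeling for the slots because the strip's height is not exactly known, and press the bracket down until it is fully home, with the dark tongue under it pushed down by the bracket. Let go and leave it hanging level; leave the shorter bracket, the beaker, the amber bottle and the marker where they are.

Things in the scene. Friction and masses are not known exactly. Their poses are not given: they have to be found in the camera images.
- long_bracket: Longer loose shelf bracket, bare aluminium, 0.2 to 0.35 kg, standing L-shaped on the table just as it is to hang. Origin: underside, middle of the back face of its end plate; z up, hooks point to +x, the bar runs 150 mm to -x. Bar 24 mm wide (y), flat top at z 50; it is 50 mm deep (z 0 to 50) as far as x -97, beyond that z 22 to 50. Plate x -6 to 0, 40 mm wide, 74 mm high.
- long_bracket_grip (a point): Good place to grasp the long bracket across its 24 mm wide bar: 55 mm from the back face (origin at x -55, y 0, z 35 mm of the bracket), near its centre of mass and level with the middle of the hooks, so that pushing does not tip it in the fingers.
- long_bracket_hook (a point): Tip of the upper hook of the long bracket (x 12, y 0, z 54 mm of the bracket). Two hooks in the middle of the back face, each 10 mm wide, standing 12 mm out: a neck (z 16 to 24 and z 54 to 62) carries at its end a 5 mm thick lip turned down 8 mm below the neck (so each hook is 16 mm high); 7 mm between lip and back face.
- short_bracket: The shorter loose shelf bracket: the same shape and hooks, but its bar reaches only 95 mm from the back face. Same origin and axes. Not to be moved.
- stand: Grey stand fixed to the table: foot 120 x 110 x 12 mm (x -75 to 45), upright channel 53 mm wide, x 2 to 35, up to z 212 mm. Origin on the table, straight below the middle of the front face of its slotted steel strip; z up; the strip faces -x: an bracket is pushed in along +x and hangs with its axes parallel to the stand's. The lower slots hold a fixed bracket (bar z 35 to 85, plate up to z 109, +-10 mm).
- stand_slots (a point): Nominal middle of the upper slot pair (x 0, y 0, z 181 mm of the stand). Strip: face x 0, 5 mm thick, 43 wide, top z 224, hollow behind for 26 mm. Slots 16 mm wide (y), z 151 to 173 and 189 to 211. The strip is clamped at an unmeasured height: its true heights are up to 10 mm above or below all those given; this point does not show it. Feel for the slots.
- stand_seat (a point): Nominal place of the long bracket's origin when home (x 0, y 0, z 135 mm of the stand; truly up to 10 mm higher or lower, like the strip). The hooks pass through the slots while the bracket's underside is 8 to 14 mm above its true home height; pushed in till the plate touches the strip, the bracket goes down till the necks rest on the lower edges of the slots.
- tongue (a joint): Dark steel tongue, 18 mm wide, standing 9 mm out of the strip's face below the upper slots. 0: up, its top 6 mm above the underside of an bracket that is home, so the bracket meets it for the last 6 mm. Value in m, grows as it slides down: about 0.006 when the bracket is home. Held by friction: 9 N moves it, it stays where pushed; the bracket's weight alone does not move it.
- beaker: Small glass beaker, 57 mm wide, 70 mm high; origin under its middle. Bystander.
- reagent_amber: Amber reagent bottle with a black cap, 58 mm wide, 111 mm high; origin under its middle. Bystander.
- marker_black: Black-capped marker lying on the table, 134 mm long, 13 mm thick. Bystander.

How it is judged:
By the outcome, as a careful person would: the job done as asked, in the order asked, and still so for the second after the job is handed in, with the robot touching nothing.
It also fails if it takes over 58 s, if anything falls off the work surface, if the arm or the gripper's body presses on something with over 40 N, if the wrist force passes 120 N, or if a joint passes its speed limit or range.

## Robot

A 6-joint arm with a two-finger parallel gripper is mounted at the origin on a cart in front of the work surface, level with it; the furniture and walls round the work are solid. World frame = base frame: x ahead of the robot, y to its left, z up, the work surface at z = 0. Lengths are in m, angles in rad, forces in N, time in s.
With the tool pointing down it reaches from about 0.35 to 0.775 m from the base axis. Payload 7.3 kg.
Tool frame: the origin (TCP) lies between the finger pads; the fingertips stand 8 mm ahead of it and the grasp point (between the pads) lies 11 mm behind it (robot.nose_length is the distance from the TCP to the fingertips, in m); z points along the fingers, y is the line along which they close (so a half turn about z gives the same grasp; the last joint's range is limited). The gripper opens to 92 mm and grips with 3 to 60 N. Pads are 19 mm wide; open, the fingers measure 130 mm over their backs; the gripper's body (75 mm by 190 mm) begins 47 mm behind the grasp point.
Start: joints at [-1.291, 0.342, 1.524, -0, 1.275, -0.146], TCP at [0.217, -0.478, 0.235] pointing down, gripper open.
Joint ranges: [-2.53, 2.53], [-0.77, 2.02], [0.04, 2.7], [-1, 4.14], [0.28, 2.66], [-3.11, 3.11]. Speed limits (rad/s): [2.57, 2.57, 3.14, 3.14, 3.14, 3.14].

## Interface

Orientations are given as [roll, pitch, yaw] about the fixed x, y, z axes, in that order (R = Rz(yaw) Ry(pitch) Rx(roll)).
In Python, from cell import robot gives the robot as it stands. The module is installed in compiled form; this text tells all that it offers.
- The arm moves only by the shell command python3 -m jog 'ROWS' [FORCE]. ROWS is JSON, a list that holds one entry, the list of rows, each a list of 5 numbers: the gripper's target within -1 to 1 (fully open at 1, half-way at 0, shut at -1), then the shift along the tool's x, y, z in m, then the turn about the tool's z in rad. A call has 1 to 5 rows; each row is the pose to reach, as a shift and turn from the pose commanded when the call began, along the tool's axes at that moment; what a row does not reach only later rows make up. A row lasts 1/12 s, in which the tool goes at most 41.7 mm and 7.16 degrees, less where a joint would pass 70% of its speed; a pose out of reach is approached as far as the arm can. A call with a gripper value outside its range is refused whole. The fingers move at their own pace and stop on an object; FORCE is the grip in N (left out, the last holds). Time passes only in rows, so rows that repeat a pose let the fingers close. It gives the time, the measured TCP pose, the force, the opening and the grip force at its end, in the units of the state.
- robot.observe(): the state, without advancing time (a new reading comes with each control period).
- robot.read_camera(name): name is "side" or "top"; returns the picture (480x640x3 uint8, red, green, blue); there is no depth.
- robot.camera_model(name): a dict with "camera_matrix" (3x3 intrinsics, pixels), "position" and "attitude" of the camera in the world. Camera axes: x right, y down, z forward; pixel columns grow to the right and rows downward; lengths in m; the calibration is good to about 2 mm. A picture is of the moment at which its call begins. camera_model takes no time and is no camera call.
- robot.hand_in(): hands the job in; it is judged then, once.
The state is a dict: "time": time; "qpos": joint angles; "qvel": joint speeds; "joint_efforts": joint torques, N m; "tool_pos": TCP position; "tool_rot": TCP orientation; "contact_force": force on the tool from outside, world axes, zero at the start; "torque": the same for the moment, N m; "opening": finger opening in m; "grip_force": force on a finger pad.
Only numpy, scipy, OpenCV 4.12 (cv2) and the standard library are available. Lean on these libraries where they do the work, as an engineer would, in place of code of your own. Each camera call takes 0.05 s, during which the arm holds its last target. There are 200 camera calls.

## Working session

There is one attempt and no reset: what is moved stays moved. The work goes in short steps, Python scripts to look and compute and a shell command to move; the robot and the scene stay as the last step left them, time stands still between calls to the robot, and variables do not carry over. Pictures are saved under pics/ and viewed, at most 10 in all, crops included, and the job is handed in when it is done.

```bash
mkdir -p pics; python3 - <<'E'
from cell import robot
import cv2
for n in("top","side"):
    cv2.imwrite(f"pics/{n}0.png",robot.read_camera(n)[:,:,::-1]); print(n,robot.camera_model(n))
print(robot.observe(),robot.nose_length)
E
```

```text
top {'camera_matrix': array([[443.26031383,   0.        , 322.6995405 ],
       [  0.        , 443.26031383, 238.60012877],
       [  0.        ,   0.        ,   1.        ]]), 'position': array([ 0.37610427, -0.03446666,  1.20876663]), 'attitude': array([-3.0944581 ,  0.02352569, -1.56531439])}
side {'camera_matrix': array([[596.79744508,   0.        , 327.69344598],
       [  0.        , 596.79744508, 227.32855702],
       [  0.        ,   0.        ,   1.        ]]), 'position': array([-0.08087089,  0.78684987,  0.71660895]), 'attitude': array([-2.12533625,  0.01430801, -2.5569424 ])}
{'time': 0.1, 'qpos': array([-1.29102024e+00,  3.42604200e-01,  1.52492152e+00, -3.90198312e-05,
        1.27541690e+00, -1.46000243e-01]), 'qvel': array([ 6.76701406e-05, -1.20491156e-03, -1.91057193e-03, -9.67353139e-04,
        3.45225559e-04,  1.72713508e-04]), 'joint_efforts': array([ 1.82896631e-03, -4.32006061e+01, -2.44694799e+01,  7.18412292e-02,
        5.26040629e-02, -4.29266777e-05]), 'tool_pos': array([ 0.2167487 , -0.47777317,  0.23413981]), 'tool_rot': array([-3.14025162e+00, -1.59477956e-04,  4.25787610e-01]), 'contact_force': array([-0.30730254,  0.56447275, -0.10012837]), 'torque': array([-0.01823427,  0.02049587, -0.00192758]), 'grip_force': 0.0, 'opening': 0.0914528272453504} 0.008
```

View pics/top0.png

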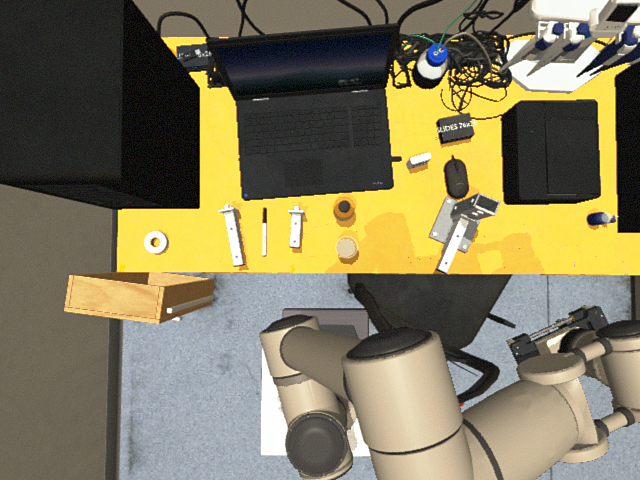

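View pics/side0.png

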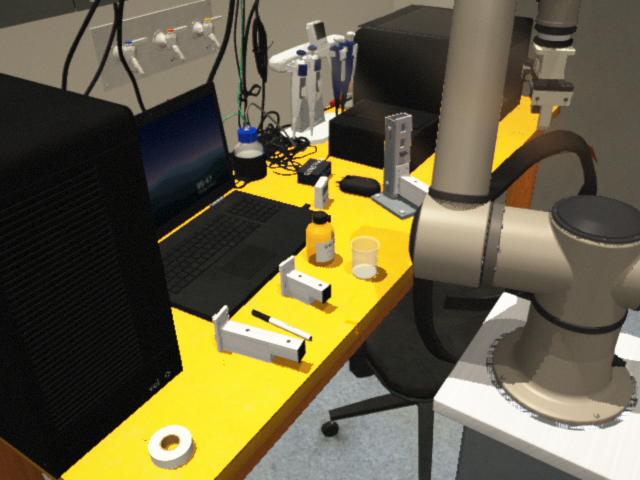

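The top view shows the long bracket at about (226,207) to (238,264). The short bracket is at (296,208) to (295,246). The stand is at about (465,225), its fixed bar running down to (445,270). I'll enlarge the two areas for measuring.

```bash
cat > h.py <<'E'
import numpy as np, cv2
from cell import robot
from scipy.spatial.transform import Rotation as R
def cast(n,uv,z):
    m=robot.camera_model(n); uv=np.atleast_2d(uv).astype(float)
    d=np.c_[uv,np.ones(len(uv))]@np.linalg.inv(m["camera_matrix"]).T@R.from_euler("xyz",m["attitude"]).as_matrix().T
    p=m["position"]; return p+d*((z-p[2])/d[:,2])[:,None]
def proj(n,P):
    m=robot.camera_model(n); c=(np.atleast_2d(P)-m["position"])@R.from_euler("xyz",m["attitude"]).as_matrix()
    q=c@m["camera_matrix"].T; return q[:,:2]/q[:,2:]
E
python3 - <<'E'
import cv2,numpy as np
t=cv2.imread("pics/top0.png");s=cv2.imread("pics/side0.png")
f=lambda im,x,y,w,h,k:cv2.resize(im[y:y+h,x:x+w],None,fx=k,fy=k,interpolation=cv2.INTER_CUBIC)
a=f(t,205,195,66,80,5)  # 330x400
b=f(t,425,185,80,95,5)[:400]  # 400
cv2.imwrite("pics/crop1.png",np.hstack([a,b]))
cv2.imwrite("pics/crop2.png",np.hstack([f(s,205,295,110,75,4),f(s,365,105,75,75,4)]))
E
```

```text
(no output)
```

View pics/crop1.png

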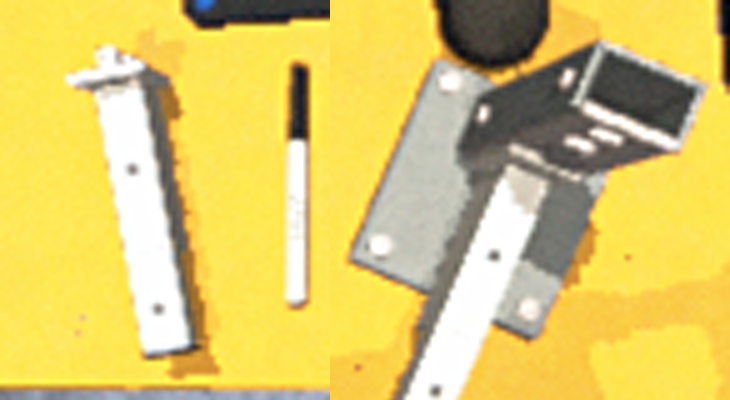

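View pics/crop2.png

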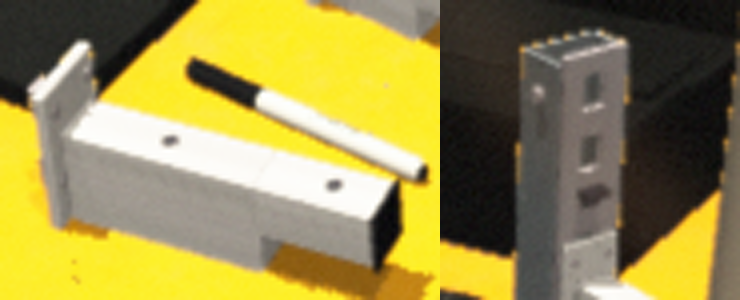

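The crops give the following:
- **Long bracket:** its bar end is at crop (143,355)-(190,347), and its plate is near (70,80)-(165,75).
- **Stand:** the foot corners are at crop (435,60), (350,262) and (535,338).
- **Side crop:** the upper slots span rows 70-110 and 133-172, with the dark tongue below at about 185-208.

```bash
python3 - <<'E'
from h import *
t=cv2.imread("pics/top0.png")
# long bar top face
g=t.min(axis=2)
sub=np.zeros_like(g); sub[214:262,218:248]=1
m=((g>200)&(sub>0)); v,u=np.nonzero(m); P=cast("top",np.c_[u,v],0.05)[:,:2]
c,(w,h),a=cv2.minAreaRect((P*1000).astype(np.float32)); print("long rect",c,w,h,a,len(u))
L=lambda x,y:((x+.5)/5-.5+205,(y+.5)/5-.5+195)
S=lambda x,y:((x-330+.5)/5-.5+425,(y+.5)/5-.5+185)
e=cast("top",[L(143,355),L(190,347),L(96,95),L(140,88)],0.05);print("bar",e.round(4))
print("plate top ends",cast("top",[L(68,80),L(143,70)],0.074).round(4))
ax=(e[2]+e[3]-e[0]-e[1])[:2];print("yaw long",np.arctan2(ax[1],ax[0]))
f=cast("top",[S(435,60),S(350,262),S(535,338)],0.012);print("foot",f.round(4))
d1=f[0]-f[1];d2=f[1]-f[2];print(np.linalg.norm(d1),np.linalg.norm(d2),"yaw",np.arctan2(d1[1],d1[0]),np.arctan2(-d2[0],d2[1]))
hh=cast("top",[S(436,391),S(494,256)],0.085);d=hh[1]-hh[0];print("holes",hh.round(4),np.arctan2(d[1],d[0]))
yaw=(np.arctan2(d1[1],d1[0])+np.arctan2(-d2[0],d2[1]))/2
Rz=R.from_euler("z",yaw).as_matrix()
loc=np.array([[.045,.055,.012],[-.075,.055,.012],[-.075,-.055,.012]])
o=(f-loc@Rz.T).mean(0);print("stand",o,yaw,(f-loc@Rz.T).round(4))
print("holes local",((hh-o)@Rz).round(4))
print("proj strip top z212..", proj("top",o+np.array([[0,.0265,.212],[0,-.0265,.212],[.035,.0265,.212],[.035,-.0265,.212]])@Rz.T).round(1), [S(575,103),S(688,152),S(600,42),S(706,92)])
Q=lambda x,y:((x-440+.5)/4-.5+365,(y+.5)/4-.5+105)
print("side slots nominal",proj("side",o+np.array([[0,.008,.211],[0,-.008,.211],[0,.008,.189],[0,.008,.173],[0,.008,.151],[0,.0265,.212],[0,.0215,.224],[0,.02,.109],[0,-.02,.109]])@Rz.T).round(1))
print([tuple(np.round(Q(*q),1)) for q in [(585,75),(602,70),(585,110),(582,137),(582,172),(562,57),(625,40),(566,240),(614,231)]])
E
```

```text
long rect (432.8269958496094, 229.75845336914062) 130.39227294921875 23.451814651489258 11.344329833984375 428
bar [[0.3587 0.2275 0.05  ]
 [0.363  0.2028 0.05  ]
 [0.4955 0.2545 0.05  ]
 [0.4993 0.2312 0.05  ]]
plate top ends [[0.5008 0.2632 0.074 ]
 [0.5061 0.2243 0.074 ]]
yaw long 0.20015936306919224
foot [[ 0.5473 -0.3371  0.012 ]
 [ 0.438  -0.2908  0.012 ]
 [ 0.3976 -0.3892  0.012 ]]
0.1187204956576143 0.10633436419999835 yaw -0.40013809919002424 -0.3893009105721307
holes [[ 0.3694 -0.3178  0.085 ]
 [ 0.4375 -0.3474  0.085 ]] -0.4094913220830524
stand [ 4.86221726e-01 -3.69406946e-01  1.04083409e-17] -0.39471950488107743 [[ 0.4846 -0.3705  0.    ]
 [ 0.4861 -0.3704  0.    ]
 [ 0.488  -0.3673  0.    ]]
holes local [[-0.1277  0.0027  0.085 ]
 [-0.0534  0.0016  0.085 ]]
proj strip top z212.. [[471.9 206.5]
 [494.  215.7]
 [477.8 192.2]
 [499.9 201.3]] [(473.6, 205.2), (496.2, 215.0), (478.6, 193.0), (499.8, 203.0)]
side slots nominal [[401.2 120. ]
 [406.6 118.4]
 [400.7 129.1]
 [400.3 135.7]
 [399.8 144.5]
 [394.8 121.4]
 [396.8 115.8]
 [395.  162.3]
 [408.1 158.1]]
[(np.float64(400.9), np.float64(123.4)), (np.float64(405.1), np.float64(122.1)), (np.float64(400.9), np.float64(132.1)), (np.float64(400.1), np.float64(138.9)), (np.float64(400.1), np.float64(147.6)), (np.float64(395.1), np.float64(118.9)), (np.float64(410.9), np.float64(114.6)), (np.float64(396.1), np.float64(164.6)), (np.float64(408.1), np.float64(162.4))]
```

```bash
cat >> h.py <<'E'
def go(x,y,z,yaw,frm=None):
    s=robot.observe(); p,r=(s["tool_pos"],s["tool_rot"]) if frm is None else (np.array(frm[:3]),[np.pi,0,frm[3]])
    d=R.from_euler("xyz",r).as_matrix().T@(np.array([x,y,z])-p)
    print("rows d",d.round(4),"turn",round(r[2]-yaw,4),"from",np.round(p,4),round(r[2],4))
E
python3 - <<'E'
from h import *
print("box corner",cast("top",[(200,208),(118,208)],0).round(3))
y=.2;c,s=np.cos(y),np.sin(y);o=np.array([.5079,.2449,0])
M=np.array([[c,-s,0],[s,c,0],[0,0,1]])
pts=o+np.array([[-.15,.012,.05],[-.15,-.012,.05],[-.006,.012,.05],[0,.02,0]])@M.T
print(proj("side",pts).round(1)); Q=lambda x,y:(x/4+205,y/4+295)
print(Q(366,222),Q(401,181),Q(67,137),Q(63,228))
go(.217,-.478,.40,.426)
go(.45,-.12,.40,.0)
go(.454,.234,.12,.2,(.217,-.478,.40,.426))
go(.454,.234,.40,.2,(.44,-.1,.40,.426))
go(.44,-.1,.40,.426,(.217,-.478,.40,.426))
E
```

```text
box corner [[0.516 0.333 0.   ]
 [0.515 0.562 0.   ]]
[[297.8 348.5]
 [303.9 338.9]
 [219.7 326.8]
 [217.4 351.1]]
(296.5, 350.5) (305.25, 340.25) (221.75, 329.25) (220.75, 352.0)
rows d [ 2.000e-04  1.000e-04 -1.659e-01] turn -0.0002 from [ 0.2167 -0.4778  0.2341] 0.4258
rows d [ 0.3602 -0.2297 -0.1655] turn 0.4258 from [ 0.2167 -0.4778  0.2341] 0.4258
rows d [ 0.51   -0.5504  0.28  ] turn 0.226 from [ 0.217 -0.478  0.4  ] 0.426
rows d [ 0.1508 -0.2984 -0.    ] turn 0.226 from [ 0.44 -0.1   0.4 ] 0.426
rows d [ 0.3593 -0.2521 -0.    ] turn 0.0 from [ 0.217 -0.478  0.4  ] 0.426
```

```bash
J="python3 -m jog"
$J '[[[0.1,0,0,-0.041,0],[0.1,0,0,-0.082,0],[0.1,0,0,-0.123,0],[0.1,0,0,-0.166,0],[0.1,0,0,-0.166,0]]]'
$J '[[[0.1,0.033,-0.023,0,0],[0.1,0.066,-0.046,0,0],[0.1,0.099,-0.069,0,0],[0.1,0.132,-0.092,0,0],[0.1,0.165,-0.115,0,0]]]'
$J '[[[0.1,0.033,-0.023,0,0],[0.1,0.066,-0.046,0,0],[0.1,0.099,-0.069,0,0],[0.1,0.132,-0.092,0,0],[0.1,0.165,-0.115,0,0]]]'
$J '[[[0.1,0.03,-0.022,0,0],[0.1,0.045,-0.06,0,0.1],[0.1,0.06,-0.097,0,0.2],[0.1,0.077,-0.134,0,0.226],[0.1,0.095,-0.17,0,0.226]]]'
python3 - <<'E'
from h import *
go(.454,.234,.12,.2)
E
```

```text
time: 0.52
tool_pos: [0.2174, -0.4796, 0.4089]
tool_rot: [3.128, 0.002, 0.426]
contact_force: [0.3, -0.7, 0.6]
opening: 0.0632
grip_force: 0.0
time: 0.93
tool_pos: [0.32, -0.3035, 0.4004]
tool_rot: [-3.141, 0.0, 0.425]
contact_force: [0.0, -1.1, -0.2]
opening: 0.0505
grip_force: 0.0
time: 1.35
tool_pos: [0.4228, -0.1304, 0.4006]
tool_rot: [3.142, 0.0, 0.426]
contact_force: [0.4, -1.3, -0.6]
opening: 0.0506
grip_force: 0.0
time: 1.77
tool_pos: [0.438, 0.0636, 0.4004]
tool_rot: [-3.142, 0.001, 0.198]
contact_force: [1.8, -0.2, 1.1]
opening: 0.0508
grip_force: 0.0
rows d [ 0.0493 -0.1639  0.2804] turn -0.0024 from [0.438  0.0636 0.4004] 0.1976
```

```bash
J="python3 -m jog"
$J '[[[0.1,0.01,-0.035,0,0],[0.1,0.02,-0.07,0,0],[0.1,0.03,-0.105,0,0],[0.1,0.04,-0.14,0,0],[0.1,0.049,-0.164,0,0]]]'
$J '[[[0.1,0,0,0.04,0],[0.1,0,0,0.08,0],[0.1,0,0,0.12,0],[0.1,0,0,0.16,0],[0.1,0,0,0.2,0]]]'
$J '[[[0.1,0,0,0.04,0],[0.1,0,0,0.08,0],[0.1,0,0,0.08,0],[0.1,0,0,0.08,0]]]'
python3 - <<'E'
from h import *
go(.454,.234,.025,.2)
a=robot.read_camera("top")[:,:,::-1];b=robot.read_camera("side")[:,:,::-1]
f=lambda im,x,y:cv2.resize(im[y:y+110,x:x+110],None,fx=3.6,fy=3.6,interpolation=cv2.INTER_CUBIC)
cv2.imwrite("pics/pre.png",np.hstack([f(a,180,180),f(b,205,265)]))
E
```

```text
time: 2.18
tool_pos: [0.4535, 0.2351, 0.4002]
tool_rot: [-3.141, 0.001, 0.202]
contact_force: [0.7, 0.2, -0.1]
opening: 0.0507
grip_force: 0.0
time: 2.6
tool_pos: [0.4535, 0.2321, 0.1987]
tool_rot: [3.141, 0.0, 0.2]
contact_force: [1.1, 0.3, -0.5]
opening: 0.0503
grip_force: 0.0
time: 2.93
tool_pos: [0.4531, 0.2318, 0.1196]
tool_rot: [3.141, 0.005, 0.2]
contact_force: [0.4, -0.6, 1.6]
opening: 0.0505
grip_force: 0.0
rows d [ 0.0018 -0.0021  0.0946] turn -0.0003 from [0.4531 0.2318 0.1196] 0.1997
```

View pics/pre.png

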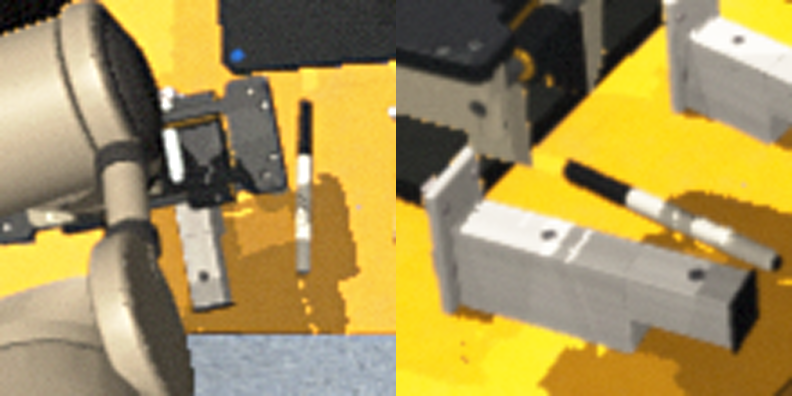

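The gripper sits above the bar, at about (205,130) in the left half, aligned with it. The bracket and marker are undisturbed, so I'm going down.

```bash
J="python3 -m jog"
$J '[[[0.1,0.002,-0.002,0.03,0],[0.1,0.002,-0.002,0.06,0],[0.1,0.002,-0.002,0.08,0],[0.1,0.002,-0.002,0.095,0],[0.1,0.002,-0.002,0.095,0]]]'
$J '[[[-0.6,0,0,0,0],[-0.6,0,0,0,0],[-0.6,0,0,0,0],[-0.6,0,0,0,0],[-0.6,0,0,0,0]]]' 10
$J '[[[-0.6,0,0,0,0],[-0.6,0,0,0,0],[-0.6,0,0,0,0],[-0.6,0,0,0,0],[-0.6,0,0,0,0]]]' 50
python3 - <<'E'
from h import *
go(.454,.234,.025,.2)
E
```

```text
time: 3.45
tool_pos: [0.4561, 0.2346, 0.0257]
tool_rot: [3.141, 0.0, 0.2]
contact_force: [0.1, -0.2, 1.3]
opening: 0.0506
grip_force: 0.0
time: 3.87
tool_pos: [0.4565, 0.2349, 0.0269]
tool_rot: [-3.141, -0.002, 0.2]
contact_force: [-1.1, -0.2, 6.2]
opening: 0.0237
grip_force: 10.0
time: 4.28
tool_pos: [0.4565, 0.2348, 0.0269]
tool_rot: [-3.141, -0.002, 0.2]
contact_force: [-1.1, 0.7, 7.8]
opening: 0.0235
grip_force: 50.0
rows d [-0.0027  0.0003  0.0019] turn -0.0002 from [0.4565 0.2348 0.0269] 0.1998
```

```bash
J="python3 -m jog"
$J '[[[-0.6,0,0,-0.03,0],[-0.6,0,0,-0.07,0],[-0.6,0,0,-0.11,0],[-0.6,0,0,-0.15,0],[-0.6,0,0,-0.19,0]]]'
$J '[[[-0.6,0,0,-0.04,0],[-0.6,0,0,-0.043,0],[-0.6,0,0,-0.043,0]]]'
python3 - <<'E'
from h import *
go(.3919,-.3296,.26,-.4)
E
```

```text
time: 4.7
tool_pos: [0.455, 0.2343, 0.2176]
tool_rot: [3.141, 0.001, 0.2]
contact_force: [1.5, 0.4, -2.1]
opening: 0.024
grip_force: 50.0
time: 4.95
tool_pos: [0.4566, 0.2348, 0.2613]
tool_rot: [-3.141, -0.006, 0.2]
contact_force: [0.9, 0.3, -2.9]
opening: 0.024
grip_force: 50.0
rows d [-0.1755  0.5403 -0.    ] turn 0.5998 from [0.4566 0.2348 0.2613] 0.1998
```

```bash
J="python3 -m jog"
$J '[[[-0.6,-0.005,0.016,0,0],[-0.6,-0.016,0.05,0,0],[-0.6,-0.0275,0.085,0,0],[-0.6,-0.039,0.12,0,0],[-0.6,-0.0505,0.155,0,0]]]'
$J '[[[-0.6,-0.0117,0.036,0,0],[-0.6,-0.0234,0.072,0,0],[-0.6,-0.035,0.108,0,0],[-0.6,-0.047,0.144,0,0],[-0.6,-0.0585,0.18,0,0]]]'
$J '[[[-0.6,-0.0117,0.036,0,0.12],[-0.6,-0.0234,0.072,0,0.24],[-0.6,-0.035,0.108,0,0.36],[-0.6,-0.047,0.144,0,0.48],[-0.6,-0.0585,0.18,0,0.6]]]'
$J '[[[-0.6,0,0,0,0],[-0.6,0,0,0,0],[-0.6,0,0,0,0]]]'
python3 - <<'E'
from h import *
go(.3919,-.3296,.165,-.4)
E
```

```text
time: 5.37
tool_pos: [0.4352, 0.0713, 0.2564]
tool_rot: [-3.141, 0.004, 0.201]
contact_force: [2.2, -0.5, -2.2]
opening: 0.0237
grip_force: 50.0
time: 5.78
tool_pos: [0.4137, -0.1166, 0.2567]
tool_rot: [-3.139, 0.003, 0.2]
contact_force: [0.8, -0.2, -2.4]
opening: 0.0239
grip_force: 50.0
time: 6.2
tool_pos: [0.3923, -0.3045, 0.2564]
tool_rot: [-3.14, 0.004, -0.406]
contact_force: [1.2, 0.4, -2.1]
opening: 0.0237
grip_force: 50.0
time: 6.45
tool_pos: [0.393, -0.3025, 0.2568]
tool_rot: [-3.14, 0.004, -0.4]
contact_force: [-0.4, 0.3, -1.4]
opening: 0.0236
grip_force: 50.0
rows d [0.0099 0.0256 0.0917] turn 0.0002 from [ 0.393  -0.3025  0.2568] -0.3998
```

```bash
J="python3 -m jog"
$J '[[[-0.6,0.002,0.0256,0.01,0],[-0.6,0.005,0.0256,0.04,0],[-0.6,0.01,0.0256,0.075,0],[-0.6,0.01,0.0256,0.0915,0],[-0.6,0.01,0.0256,0.0915,0]]]'
$J '[[[-0.6,0,0,0,0],[-0.6,0,0,0,0]]]'
python3 - <<'E'
from h import *
go(.3919,-.3296,.165,-.4)
a=robot.read_camera("top")[:,:,::-1];b=robot.read_camera("side")[:,:,::-1]
f=lambda im,x,y:cv2.resize(im[y:y+110,x:x+110],None,fx=3.6,fy=3.6,interpolation=cv2.INTER_CUBIC)
cv2.imwrite("pics/at.png",np.hstack([f(a,405,180),f(b,350,85)]))
E
```

```text
time: 6.87
tool_pos: [0.3915, -0.3273, 0.1629]
tool_rot: [-3.137, 0.009, -0.397]
contact_force: [-0.4, 0.0, -2.2]
opening: 0.0235
grip_force: 50.0
time: 7.03
tool_pos: [0.3938, -0.3306, 0.1685]
tool_rot: [3.141, -0.002, -0.399]
contact_force: [-0.5, -0.1, -2.4]
opening: 0.0237
grip_force: 50.0
rows d [-0.0022 -0.0002  0.0035] turn 0.0015 from [ 0.3938 -0.3306  0.1685] -0.3985
```

View pics/at.png

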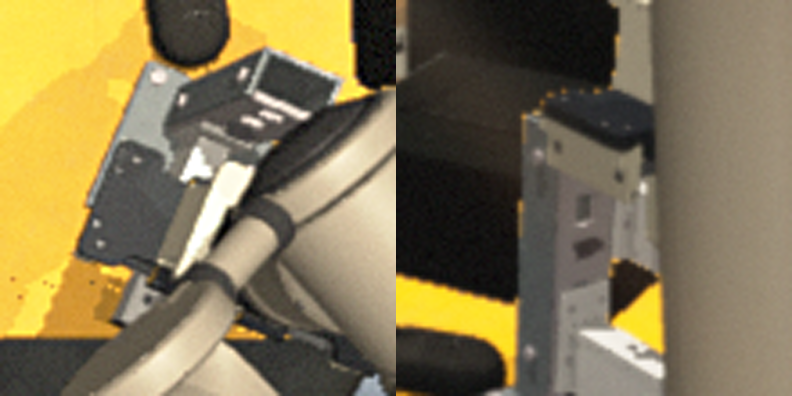

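The bracket hangs straight in the gripper, with its plate at about (200,165) in the left half, facing the strip in line. I'm approaching until the hook tips are a few mm off the strip.

```bash
J="python3 -m jog"
$J '[[[-0.6,0.007,0,0,0],[-0.6,0.014,0,0.001,0],[-0.6,0.021,0,0.001,0],[-0.6,0.027,0,0.001,0],[-0.6,0.03,0,0.001,0]]]'
$J '[[[-0.6,0,0,0,0],[-0.6,0,0,0,0],[-0.6,0,0,0,0]]]'
cat >> h.py <<'E'
def loc(n=1):
    s=robot.observe(); Rz=R.from_euler("z",-.40).as_matrix()
    p=(s["tool_pos"]-[.4862,-.3694,0])@Rz; print("t",s["time"],"bracket in stand mm",((p+[.0524,0,-.0269])*1000).round(1),"rot",np.round(s["tool_rot"],3),"F stand",(s["contact_force"]@Rz).round(1),"T",(s["torque"]@Rz).round(2),"grip",s["grip_force"])
E
python3 -c "from h import *;loc()"
```

```text
time: 7.55
tool_pos: [0.4217, -0.3432, 0.1662]
tool_rot: [3.141, -0.001, -0.4]
contact_force: [0.4, 0.4, -2.5]
opening: 0.0235
grip_force: 50.0
time: 7.8
tool_pos: [0.4204, -0.3425, 0.166]
tool_rot: [-3.141, 0.001, -0.4]
contact_force: [-1.0, 0.4, -2.0]
opening: 0.0237
grip_force: 50.0
t 7.8 bracket in stand mm [-18.6  -0.8 139.1] rot [-3.141e+00  1.000e-03 -4.000e-01] F stand [-1.1 -0.  -2. ] T [ 0.04  0.1  -0.03] grip 49.999319314956665
```

```bash
J="python3 -m jog"
$J '[[[-0.6,0.003,0,0,0],[-0.6,0.006,0,0,0],[-0.6,0.009,0,0,0],[-0.6,0.01,0,0,0],[-0.6,0.01,0,0,0]]]'
python3 -c "from h import *;loc()"
```

```text
time: 8.22
tool_pos: [0.4301, -0.3467, 0.1662]
tool_rot: [3.142, -0.0, -0.4]
contact_force: [0.8, 0.2, -2.7]
opening: 0.0236
grip_force: 50.0
t 8.2167 bracket in stand mm [ -8.1  -0.9 139.3] rot [ 3.142 -0.    -0.4  ] F stand [ 0.7  0.5 -2.7] T [ 0.07  0.1  -0.03] grip 49.999433755874634
```

```bash
J="python3 -m jog"
$J '[[[-0.6,0.002,0,0,0],[-0.6,0.004,0,0,0],[-0.6,0.005,0,0,0],[-0.6,0.005,0,0,0]]]'
python3 -c "from h import *;loc()"
```

```text
time: 8.55
tool_pos: [0.4347, -0.3486, 0.1662]
tool_rot: [3.141, -0.0, -0.4]
contact_force: [-1.0, 0.3, -2.1]
opening: 0.0237
grip_force: 50.0
t 8.55 bracket in stand mm [ -3.1  -0.9 139.3] rot [ 3.141 -0.    -0.4  ] F stand [-1.  -0.1 -2.1] T [ 0.03  0.08 -0.  ] grip 49.999369382858276
```

No contact with the tips about 9 mm past the face, so the hooks are in the slots. I'm pushing on until the plate touches.

```bash
J="python3 -m jog"
$J '[[[-0.6,0.001,0,0,0],[-0.6,0.002,0,0,0],[-0.6,0.003,0,0,0],[-0.6,0.003,0,0,0]]]'
python3 -c "from h import *;loc()"
$J '[[[-0.6,0.001,0,0,0],[-0.6,0.002,0,0,0],[-0.6,0.002,0,0,0]]]'
python3 -c "from h import *;loc()"
```

```text
time: 8.88
tool_pos: [0.4374, -0.3498, 0.1663]
tool_rot: [3.141, -0.0, -0.4]
contact_force: [0.6, -0.2, -1.7]
opening: 0.0238
grip_force: 50.0
t 8.8833 bracket in stand mm [ -0.2  -0.9 139.4] rot [ 3.141 -0.    -0.4  ] F stand [ 0.6  0.1 -1.7] T [ 0.05  0.09 -0.02] grip 49.99932646751404
time: 9.13
tool_pos: [0.4379, -0.3498, 0.1661]
tool_rot: [-3.141, 0.003, -0.4]
contact_force: [-6.1, 2.9, 0.3]
opening: 0.0236
grip_force: 50.0
t 9.1333 bracket in stand mm [  0.3  -0.8 139.2] rot [-3.141e+00  3.000e-03 -4.000e-01] F stand [-6.8  0.3  0.3] T [-0.03  0.75 -0.08] grip 50.0036484003067
```

The plate touches at x≈0 with 7 N, as expected. Now pressing down in steps.

```bash
J="python3 -m jog"
$J '[[[-0.6,-0.001,0,0,0],[-0.6,-0.001,0,0.001,0],[-0.6,-0.001,0,0.002,0],[-0.6,-0.001,0,0.003,0],[-0.6,-0.001,0,0.004,0]]]'
python3 -c "from h import *;loc()"
$J '[[[-0.6,0,0,0.001,0],[-0.6,0,0,0.002,0],[-0.6,0,0,0.003,0],[-0.6,0,0,0.003,0]]]'
python3 -c "from h import *;loc()"
```

```text
time: 9.55
tool_pos: [0.4379, -0.35, 0.1622]
tool_rot: [3.141, 0.001, -0.4]
contact_force: [-4.5, 1.2, 1.5]
opening: 0.0235
grip_force: 50.0
t 9.55 bracket in stand mm [  0.3  -0.9 135.3] rot [ 3.141e+00  1.000e-03 -4.000e-01] F stand [-4.6 -0.6  1.5] T [-0.02  0.57 -0.11] grip 50.003069043159485
time: 9.88
tool_pos: [0.4379, -0.3499, 0.1591]
tool_rot: [-3.142, 0.001, -0.4]
contact_force: [-4.7, 1.6, 0.2]
opening: 0.0233
grip_force: 50.0
t 9.8833 bracket in stand mm [  0.3  -0.9 132.2] rot [-3.142e+00  1.000e-03 -4.000e-01] F stand [-5.  -0.3  0.2] T [-0.01  0.66 -0.14] grip 50.00441372394562
```

```bash
J="python3 -m jog"
for i in 1 2 3; do $J '[[[-0.6,0,0,0.001,0],[-0.6,0,0,0.002,0],[-0.6,0,0,0.002,0]]]' >/dev/null
python3 -c "from h import *;loc()"; done
```

```text
t 10.1333 bracket in stand mm [  0.3  -0.9 131.2] rot [ 3.141  0.    -0.4  ] F stand [-7.8  0.5  5.9] T [ 0.08  0.98 -0.09] grip 50.00334620475769
t 10.3833 bracket in stand mm [  0.3  -0.9 129.3] rot [ 3.141 -0.    -0.4  ] F stand [-7.7  1.   7.7] T [ 0.05  1.06 -0.04] grip 50.003101229667664
t 10.6333 bracket in stand mm [  0.3  -0.9 127.3] rot [ 3.141 -0.    -0.4  ] F stand [-8.5  0.6  7.1] T [ 0.12  1.02 -0.09] grip 50.00315487384796
```

The tongue was met at about z 131.5 and is sliding at about 9 N. Home should be near 125.5, so I'm continuing until it stops.

```bash
J="python3 -m jog"
for i in 1 2; do $J '[[[-0.6,0,0,0.0005,0],[-0.6,0,0,0.001,0],[-0.6,0,0,0.001,0]]]' >/dev/null
python3 -c "from h import *;loc()"; done
```

```text
t 10.8833 bracket in stand mm [  0.3  -0.9 126.4] rot [ 3.141 -0.    -0.4  ] F stand [-8.2  0.7  8.4] T [ 0.19  1.13 -0.09] grip 50.003244280815125
t 11.1333 bracket in stand mm [  0.3  -1.  126. ] rot [ 3.141 -0.    -0.4  ] F stand [-9.9  0.8 13.1] T [0.24 1.27 0.01] grip 50.004093647003174
```

```bash
J="python3 -m jog"
for i in 1 2; do $J '[[[-0.6,0,0,0.0005,0],[-0.6,0,0,0.001,0],[-0.6,0,0,0.001,0]]]' >/dev/null
python3 -c "from h import *;loc()"; done
```

```text
t 11.3833 bracket in stand mm [  0.3  -0.9 125.9] rot [ 3.141e+00 -1.000e-03 -4.000e-01] F stand [-12.8   2.2  18.5] T [ 0.33  1.59 -0.11] grip 50.005903244018555
t 11.6333 bracket in stand mm [  0.3  -0.9 125.6] rot [ 3.14e+00 -1.00e-03 -4.00e-01] F stand [-16.    1.8  23.5] T [ 0.47  1.85 -0.1 ] grip 50.006709694862366
```

It has reached a hard stop: force is rising with no travel, about 6 mm after tongue contact. One more press, then I unload, check and release.

```bash
J="python3 -m jog"
$J '[[[-0.6,0,0,0.0005,0],[-0.6,0,0,0.001,0],[-0.6,0,0,0.0015,0],[-0.6,0,0,0.0015,0]]]' >/dev/null
python3 -c "from h import *;loc()"
$J '[[[-0.6,-0.001,0,-0.0015,0],[-0.6,-0.002,0,-0.003,0],[-0.6,-0.002,0,-0.0045,0],[-0.6,-0.002,0,-0.0045,0]]]' >/dev/null
python3 -c "from h import *;loc()"
```

```text
t 11.9667 bracket in stand mm [-1.000e-01 -9.000e-01  1.242e+02] rot [ 3.141e+00 -1.000e-03 -4.000e-01] F stand [-16.8   2.6  26.2] T [ 0.46  2.05 -0.05] grip 50.00404357910156
t 12.3 bracket in stand mm [ -0.8  -0.9 125.3] rot [ 3.141e+00 -1.000e-03 -4.000e-01] F stand [ 0.8  0.3 -2.1] T [ 0.06 -0.12  0.01] grip 49.99583601951599
```

It slipped about 1.5 mm in the fingers at the end. I'm setting it back down lightly, opening, then checking.

```bash
J="python3 -m jog"
$J '[[[-0.6,0.001,0,0.001,0],[-0.6,0.001,0,0.0025,0],[-0.6,0.001,0,0.0025,0],[-0.6,0.001,0,0.0025,0]]]' >/dev/null
python3 -c "from h import *;loc()"
$J '[[[-0.3,0,0,-0.001,0],[0,0,0,-0.001,0],[0.1,0,0,-0.001,0],[0.1,0,0,-0.001,0],[0.1,0,0,-0.001,0]]]'
python3 -c "from h import *;loc()"
```

```text
t 12.6333 bracket in stand mm [ -0.3  -0.9 124.2] rot [ 3.141e+00 -1.000e-03 -4.000e-01] F stand [-6.   0.7 12.2] T [0.28 0.61 0.05] grip 49.99936401844025
time: 13.05
tool_pos: [0.4373, -0.3496, 0.1504]
tool_rot: [-3.141, 0.0, -0.4]
contact_force: [-1.2, 0.3, 1.0]
opening: 0.0494
grip_force: 0.0
t 13.05 bracket in stand mm [ -0.4  -0.8 123.5] rot [-3.141  0.    -0.4  ] F stand [-1.2 -0.2  1. ] T [ 0.01 -0.02 -0.02] grip 0.0
```

```bash
J="python3 -m jog"
$J '[[[0.1,0,0,-0.02,0],[0.1,-0.01,0,-0.05,0],[0.1,-0.02,0,-0.09,0],[0.1,-0.03,0,-0.13,0],[0.1,-0.03,0,-0.17,0]]]'
$J '[[[0.1,0.01,-0.035,-0.02,0],[0.1,0.02,-0.07,-0.03,0],[0.1,0.02,-0.11,-0.03,0],[0.1,0.02,-0.15,-0.03,0],[0.1,0.02,-0.19,-0.03,0]]]'
$J '[[[0.1,0.0,-0.04,0,0],[0.1,0,-0.08,0,0],[0.1,0,-0.12,0,0],[0.1,0,-0.16,0,0],[0.1,0,-0.16,0,0]]]'
python3 - <<'E'
from h import *
a=robot.read_camera("top")[:,:,::-1];b=robot.read_camera("side")[:,:,::-1]
cv2.imwrite("pics/side_end.png",b)
f=lambda im,x,y:cv2.resize(im[y:y+110,x:x+110],None,fx=3.6,fy=3.6,interpolation=cv2.INTER_CUBIC)
cv2.imwrite("pics/end.png",np.hstack([f(a,405,180),f(b,350,85)]))
E
```

```text
time: 13.47
tool_pos: [0.4082, -0.3371, 0.3225]
tool_rot: [-3.141, 0.001, -0.401]
contact_force: [1.4, -0.9, -0.5]
opening: 0.0506
grip_force: 0.0
time: 13.88
tool_pos: [0.5026, -0.1692, 0.3508]
tool_rot: [3.142, -0.0, -0.401]
contact_force: [0.9, -0.2, 0.0]
opening: 0.0506
grip_force: 0.0
time: 14.3
tool_pos: [0.566, -0.017, 0.3501]
tool_rot: [-3.139, 0.001, -0.393]
contact_force: [-0.6, -0.6, -0.7]
opening: 0.0509
grip_force: 0.0
```

View pics/end.png

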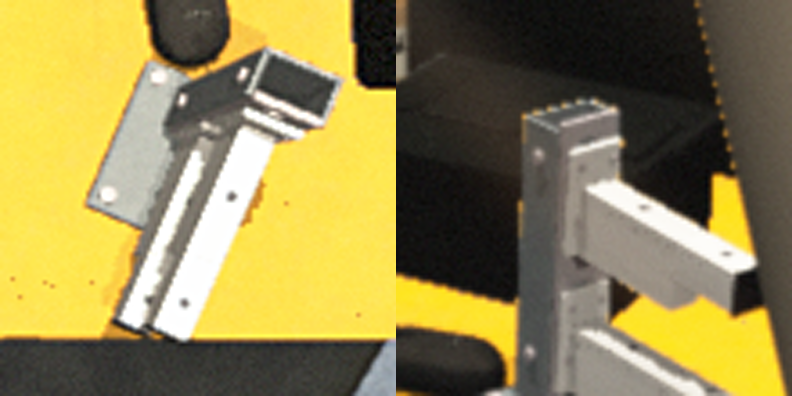

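The picture shows the bracket hanging level and parallel to the lower one, its plate flush on the strip at about (590,200) and the tongue hidden under it. Because it slipped in my fingers, I'll confirm it is home with a gentle push of closed fingertips on the bar top. Contact is expected at TCP z ≈ 0.183.

```bash
J="python3 -m jog"
python3 -c "from h import *;go(.4448,-.3519,.30,-.4)"
$J '[[[-1,0.0,0.04,0,0],[-1,0,0.08,0,0],[-1,0,0.12,0,0],[-1,0,0.16,0,0],[-1,0,0.19,0,0]]]' 20
python3 -c "from h import *;go(.4448,-.3519,.30,-.4)"
```

```text
rows d [0.0171 0.3505 0.0503] turn 0.0031 from [ 0.5646 -0.0221  0.3501] -0.3969
time: 14.82
tool_pos: [0.488, -0.2023, 0.3508]
tool_rot: [3.14, 0.0, -0.403]
contact_force: [0.4, -1.0, -0.3]
opening: 0.0223
grip_force: 0.0
rows d [0.019  0.1545 0.051 ] turn -0.0035 from [ 0.488  -0.2023  0.3508] -0.4035
```

```bash
J="python3 -m jog"
$J '[[[-1,0.005,0.04,0,0],[-1,0.01,0.08,0,0],[-1,0.015,0.12,0,0],[-1,0.019,0.155,0.02,0],[-1,0.019,0.155,0.04,0]]]'
$J '[[[-1,0,0,0.04,0],[-1,0,0,0.08,0],[-1,0,0,0.11,0],[-1,0,0,0.11,0]]]'
python3 -c "from h import *;go(.4448,-.3519,.184,-.4);loc()"
```

```text
time: 15.23
tool_pos: [0.4439, -0.3561, 0.3105]
tool_rot: [3.137, -0.002, -0.408]
contact_force: [0.6, -0.1, -1.1]
opening: 0.0003
grip_force: 0.0
time: 15.57
tool_pos: [0.4434, -0.3474, 0.1944]
tool_rot: [-3.137, 0.012, -0.403]
contact_force: [-1.0, 1.4, -0.6]
opening: 0.0009
grip_force: 0.0
rows d [0.0032 0.0036 0.0104] turn -0.0028 from [ 0.4434 -0.3474  0.1944] -0.4028
t 15.5667 bracket in stand mm [  4.4   3.6 167.5] rot [-3.137  0.012 -0.403] F stand [-1.5  0.9 -0.6] T [0.07 0.06 0.05] grip 0.0
```

```bash
J="python3 -m jog"
$J '[[[-1,0,0.003,0,0],[-1,0,0.003,0.002,0],[-1,0,0.003,0.004,0],[-1,0,0.003,0.006,0],[-1,0,0.003,0.008,0]]]'
for i in 1 2 3 4; do $J '[[[-1,0,0,0.0008,0],[-1,0,0,0.0015,0],[-1,0,0,0.0015,0]]]' | grep -E "tool_pos|contact"; done
```

```text
time: 15.98
tool_pos: [0.4467, -0.3518, 0.1941]
tool_rot: [3.14, -0.003, -0.4]
contact_force: [0.7, 0.3, -0.8]
opening: 0.0003
grip_force: 0.0
tool_pos: [0.4464, -0.3512, 0.1913]
contact_force: [0.0, 0.4, -0.3]
tool_pos: [0.4463, -0.3513, 0.1896]
contact_force: [0.7, 0.3, 0.4]
tool_pos: [0.4462, -0.3513, 0.188]
contact_force: [0.3, 0.1, 0.1]
tool_pos: [0.4462, -0.3513, 0.1865]
contact_force: [0.4, 0.5, 0.3]
```

```bash
J="python3 -m jog"
for i in 1 2 3 4; do $J '[[[-1,0,0,0.0008,0],[-1,0,0,0.0015,0],[-1,0,0,0.0015,0]]]' | grep -E "tool_pos|contact"; done
```

```text
tool_pos: [0.4462, -0.3513, 0.1851]
contact_force: [1.1, 0.7, -0.1]
tool_pos: [0.4462, -0.3513, 0.1836]
contact_force: [-0.9, 0.2, -0.2]
tool_pos: [0.4463, -0.3514, 0.1829]
contact_force: [-1.9, 0.5, 3.2]
tool_pos: [0.4463, -0.3514, 0.1826]
contact_force: [-3.3, 2.5, 11.8]
```

```bash
J="python3 -m jog"
for i in 1 2; do $J '[[[-1,0,0,0.0008,0],[-1,0,0,0.0015,0],[-1,0,0,0.0015,0]]]' | grep -E "tool_pos|contact"; done
$J '[[[-1,0,0,-0.02,0],[-1,0,0,-0.05,0],[-1,0,0,-0.09,0],[-1,0,0,-0.13,0],[-1,0,0,-0.17,0]]]'
$J '[[[-1,0.0,-0.04,0,0],[-1,0,-0.08,0,0],[-1,0,-0.12,0,0],[-1,0,-0.16,0,0],[-1,0,-0.2,0,0]]]'
$J '[[[-1,0.0,-0.04,0,0],[-1,0,-0.08,0,0],[-1,0,-0.12,0,0],[-1,0,-0.14,0,0],[-1,0,-0.14,0,0]]]'
python3 - <<'E'
from h import *
b=robot.read_camera("side")[:,:,::-1];a=robot.read_camera("top")[:,:,::-1]
cv2.imwrite("pics/final.png",np.hstack([b[80:380,200:580],a[170:470,180:580][:, :400]]))
E
```

```text
tool_pos: [0.4463, -0.3515, 0.1824]
contact_force: [-6.8, 5.2, 20.0]
tool_pos: [0.4463, -0.3515, 0.1822]
contact_force: [-8.2, 7.5, 28.6]
time: 18.9
tool_pos: [0.446, -0.351, 0.3495]
tool_rot: [-3.142, 0.0, -0.4]
contact_force: [0.9, -0.6, -0.5]
opening: 0.0003
grip_force: 0.0
time: 19.32
tool_pos: [0.5246, -0.1654, 0.3478]
tool_rot: [3.142, -0.0, -0.401]
contact_force: [0.6, -0.4, 0.2]
opening: 0.0005
grip_force: 0.0
time: 19.73
tool_pos: [0.5798, -0.0339, 0.3472]
tool_rot: [-3.14, 0.001, -0.395]
contact_force: [0.4, -0.0, -0.1]
opening: 0.0003
grip_force: 0.0
```

View pics/final.png

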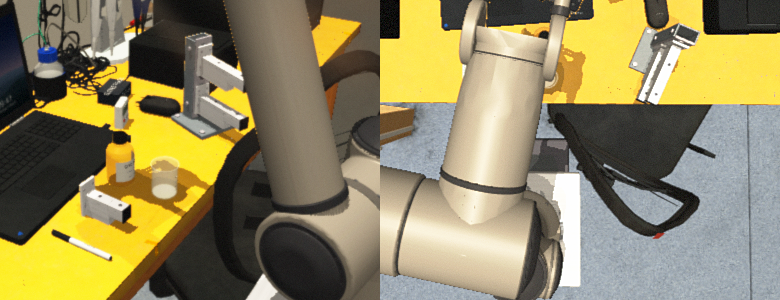

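The bracket took 28 N without moving and hangs level at (220,75) in the side view. The short bracket, beaker, bottle and marker are where they were. Handing in.

```bash
python3 -c "from cell import robot;print(robot.hand_in())"
```

```text
the job is handed in; nothing more can be done
None
```

The long bracket hangs level in the upper slots: a 28 N push on its bar didn't move it, it had gone down about 6 mm after meeting the tongue, the other items were left in place, and the job is handed in at about 20 s.

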